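# Hold a wooden slat in the blow-off box

### The arm

A 6-joint arm with a two-finger parallel gripper is mounted at the origin on the work surface. World frame = base frame: x ahead of the robot, y to its left, z up, the work surface at z = 0. Lengths are in m, angles in degrees, forces in N, time in s.
With the tool pointing down it reaches from about 0.3 to 0.875 m from the base axis. Payload 6.4 kg.
Tool frame: the origin (TCP) lies at the very end of the fingers, on their centre line; the grasp point (between the pads) lies arm.grasp_offset behind it (arm.grasp_offset is the distance from the TCP to the grasp point, in m); z points along the fingers, y is the line along which they close (so a half turn about z gives the same grasp; the last joint's range is limited). The gripper opens to 88 mm and grips with 3 to 60 N. Pads are 18 mm wide; open, the fingers measure 123 mm over their backs; the gripper's body (75 mm by 187 mm) begins 45 mm behind the grasp point.
Start: joints at [-88.253, 10.359, 92.074, -0, 77.567, -11.82], TCP at [0.135, -0.559, 0.239] pointing down, gripper open.
Joint ranges: [-171.53, 171.53], [-51.25, 118.39], [17.06, 147.69], [-65.23, 245.23], [0, 150.52], [-178.68, 178.68]. Speed limits (degrees/s): [147.25, 147.25, 172.46, 180, 180, 180].

### API

Orientations are given as [roll, pitch, yaw] about the fixed x, y, z axes, in that order (R = Rz(yaw) Ry(pitch) Rx(roll)).
In Python, from workcell import state, optics, arm gives the robot as it stands.
- The arm moves only by the tool move_arm, never from a script. Its argument "rows" is a list of rows, each an object of numbers: "dx", "dy", "dz": the shift along the tool's x, y, z in m; "ax", "ay", "az": the turn, a rotation vector about the tool's x, y, z in degrees; "gripper": the opening, from 0 (shut) to 1 (fully open). In form: [{"dx": .., "dy": .., "dz": .., "ax": .., "ay": .., "az": .., "gripper": ..}, ...]. A call has 1 to 20 rows; each row shifts and turns the commanded pose from where the row before left it, along the tool's axes as they then stand; what a row does not reach is not made up. A row lasts 1/8 s, in which the tool goes at most 62.5 mm and 10.7 degrees, less where a joint would pass 70% of its speed; a pose out of reach is approached as far as the arm can. A call is refused whole if a number of a shift passes 0.0625 or a number of a turn 10.7, either way. A call with a gripper value outside its range is refused whole. The fingers move at their own pace and stop on an object; "squeeze" is the grip in N (left out, the last holds). Time passes only in rows, so rows that do not move let the fingers close. It gives the time, the measured TCP pose, the force, the opening and the grip force at its end, in the units of the state.
- state(): the state, without advancing time (a new reading comes with each control period).
- optics.capture(name): name is "scene" or "top" or "wrist"; returns a dict with "pixels" (384x512x3 uint8, red, green, blue), "z_map" (384x512 float32, m along the optical axis (not along the pixel's ray), 0 where there is no reading), "mtx" (3x3 intrinsics, pixels), "cam_to_world" (4x4, takes a point from camera to world coordinates). Camera axes: x right, y down, z forward; pixel columns grow to the right and rows downward; lengths in m; the calibration is good to about 2 mm. The wrist camera is an equidistant fisheye: a pixel r from the principal point sees the ray r / f radians off the axis. A picture is of the moment at which its call begins.
- arm.hand_in(): hands the job in; it is judged then, once.
The state is a dict: "time": time; "qpos": joint angles; "qvel": joint speeds; "effort": joint torques, N m; "eef_pos": TCP position; "ee_rot": TCP orientation; "wrist_force": force on the tool from outside, world axes, zero at the start; "torque": the same for the moment, N m; "opening": finger opening in m; "gripper_force": force on a finger pad.
Only numpy, scipy, OpenCV 4.12 (cv2) and the standard library are available. Lean on these libraries where they do the work, as an engineer would, in place of code of your own. Each camera call takes 0.05 s, during which the arm holds its last target. There are 200 camera calls.

### The job

Blow the sanding dust off the long slat: first turn the red lever of the air valve to half open (45 degrees, lever over the green mark). Then take the long blue-topped slat out of the rack, lower its bare end through the slot in the yellow lid of the clear box until the bare half is inside and the blue half still stands above the lid, and finish there, holding the slat upright and still in the gripper without letting go or resting it on the box's floor. Leave everything else on the bench where it is.

Things in the scene. Friction and masses are not known exactly. Their poses are not given: they have to be found in the camera images.
- valve_lever (a joint): Lever angle in rad: 0 = closed (lever square across the pipe, over the red mark on the white dial), 0.785 = half open (green mark), 1.571 = fully open (along the pipe, black mark); hard stops at both ends. Grows clockwise seen from above, stays where it is left, needs about 0.12 N m (2 N at the grip).
- lever_grip (a point): Centre of the lever's red plastic grip, 65 mm from the turning axis and 105 mm above the bench. The grip is 50 mm long (along the lever), 14 mm wide and 22 mm high; nothing but the flat lever and its hub is near its height. Free to pinch from above.
- valve_axis (a point): Fixed point on the valve's vertical turning axis, 105 mm above the bench. Axes of the valve: y along the copper pipe, x square to it; at joint 0 the lever points along -x, at 1.571 along +y. Below the lever: white dial of 36 mm radius (top 88 mm above the bench), brass body, copper pipe on a steel foot 70 x 140 mm.
- slat: Long flat wooden slat, 160 x 40 x 10 mm, about 50 g; lower 80 mm bare wood, upper 80 mm painted blue. Loose, standing upright in one of the rack's three pockets, foot 10 mm and top 170 mm above the bench. Origin: centre of its lower end; z along its length to the blue top, x along the 40 mm width, y across the 10 mm thickness. Lower end rounded across the thickness (5 mm radius).
- rack: Fixed wooden rack block, 80 mm (x) by 115 mm (y) by 50 mm high, with three pockets open at the top, side by side along its y at -37, 0 and +37 mm, each 43 mm (x) by 13 mm (y) and 40 mm deep. Origin: centre of its underside. It holds the long slat and two short ones in any order.
- blowbox: Fixed blow-off box, 150 mm (x) by 130 mm (y) by 140 mm high, clear walls, yellow lid 8 mm thick. Origin: centre of its underside; inner floor 10 mm above the bench. The inside below the slot is free (two brass nozzles point in from the +y and -y walls, each ending 35 mm from the slot's centre).
- slot (a point): Centre of the slot's mouth, at the top face of the yellow lid, 140 mm above the bench. The slot goes straight down through the lid; it is 42 mm long (along the box's x) and 12 mm wide (along the box's y), 1 mm more on each side than the slat, with a 1.5 mm bevel round the mouth. Its axes are those of the box.
- short1: Bystander: short bare slat, 75 mm long, 40 x 10 mm, standing in another pocket of the rack, top 85 mm above the bench. Loose.
- short2: Bystander: as short1, in the remaining pocket.
- hammer: Bystander: hammer lying on the bench beyond the work.
- screwdriver: Bystander: screwdriver lying on the bench near the robot.
- glue: Bystander: white glue bottle with orange cap, 50 mm across, 130 mm high.
- nailblock: Bystander: small wooden block 60 x 45 x 40 mm with a nail standing in it, to 72 mm.
- offcut: Bystander: dark wooden offcut 90 x 35 x 25 mm, lying.
There are look-alikes about, which are no part of the job. Several things look just like the blowbox: the one meant starts farthest to the robot's right.

How it is judged (in metres and radians):
On the way, in this order (a step that is already met when the one before it is completed fails the run):
1. the valve lever stands at half open (45 degrees, within 7) (value of joint valve_lever between 0.655 and 0.915 rad), for 0.4 s.
2. the slat's lower end has passed down through the slot in the lid (z of slat in the frame of slot between -0.11 and -0.012 m and x of slat in the frame of slot between -0.006 and 0.006 m and y of slat in the frame of slot between -0.006 and 0.006 m), for 0.1 s.
At the end, for the whole second after the job is handed in: Lever at 45 deg (within 7); the gripper still holds the slat (over 1.5 N), upright (0.1 rad) and still (10 mm/s), 80 mm (within 14) down through the slot, within 6 mm of its centre, not resting or jammed on the box (under 20 N) (all of step 1 and z of slat in the frame of slot between -0.094 and -0.066 m and x of slat in the frame of slot between -0.006 and 0.006 m and y of slat in the frame of slot between -0.006 and 0.006 m and angle between slat's own z axis and vertical below 0.1 rad and contact force between the fingers and slat above 1.5 N and contact force between slat and blowbox below 20 N and linear speed of slat below 0.01 m/s); the arm keeps its last pose, push and grip.
It fails at once if a short slat was disturbed (moved over 20 mm) (distance of any of short1, short2 from where it was at the start of the episode above 0.02 m).
It fails at once if another thing on the bench was disturbed (moved over 30 mm) (distance of any of hammer, screwdriver, glue, nailblock, offcut from where it was at the start of the episode above 0.03 m).
It also fails if it takes over 72 s, if anything falls off the work surface, if the arm or the gripper's body presses on something with over 40 N, if the wrist force passes 120 N, or if a joint passes its speed limit or range.

## Working session

There is one attempt and no reset: what is moved stays moved. The work goes in short steps, Python scripts to look and compute and a tool call to move; the robot and the scene stay as the last step left them, time stands still between calls to the robot, and variables do not carry over. Pictures are saved under pics/ and viewed, at most 10 in all, crops included, and the job is handed in when it is done.

Besides the shell and the picture viewer there is one more tool, called after "Emit:" by a JSON object that holds its "op" and its "data", one argument or row to a line. move_arm: Moves the arm, as the interface text tells. Its arguments: {"type":"object","properties":{"rows":{"type":"array"},"squeeze":{"type":"number"}},"required":["rows"]}

```bash
mkdir -p pics; python3 - <<'E'
from workcell import state, optics, arm
import cv2,numpy as np
s=state();print(s);print(arm.grasp_offset)
for n in("scene","top"):
    c=optics.capture(n);np.savez(f"{n}0.npz",**c)
    cv2.imwrite(f"pics/{n}0.png",cv2.resize(c["pixels"][:,:,::-1],(800,600)))
    print(n,c["mtx"],c["cam_to_world"])
E
```

```text
{'time': 0.0, 'qpos': array([-8.82511223e+01,  1.04008646e+01,  9.21304795e+01,  1.47637780e-04,
        7.75676817e+01, -1.18205258e+01]), 'qvel': array([-0.03240615,  0.08744019, -0.12620345, -0.01606725, -0.06290024,
        0.06521031]), 'effort': array([ 3.09940597e-04, -4.33869839e+01, -3.41841817e+01,  7.02644046e-02,
        3.84082866e-02, -1.53351612e-04]), 'eef_pos': array([ 0.1349056 , -0.55840665,  0.23783016]), 'ee_rot': array([-1.79903104e+02, -2.04261526e-02,  1.35693543e+01]), 'wrist_force': array([ 0.5682259 , -0.38406507,  0.26962939]), 'torque': array([ 0.00369165, -0.05203173,  0.01887433]), 'gripper_force': 0.0, 'opening': 0.08815245785912211}
0.0187
scene [[429.57908325   0.         262.03814412]
 [  0.         429.57908325 195.00156404]
 [  0.           0.           1.        ]] [[ 0.24314391  0.54938464 -0.79941075  1.48985977]
 [ 0.9699719  -0.13264333  0.20386335 -0.26568376]
 [ 0.00596289 -0.8249741  -0.56513908  0.75965025]
 [ 0.          0.          0.          1.        ]]
top [[443.51611183   0.         252.38723093]
 [  0.         443.51611183 190.69727248]
 [  0.           0.           1.        ]] [[-0.00444946 -0.98385369  0.1789193   0.32511312]
 [-0.9999682   0.00556178  0.00571571 -0.03224922]
 [-0.00661853 -0.17888818 -0.98384715  1.30026971]
 [ 0.          0.          0.          1.        ]]
```

View pics/top0.png

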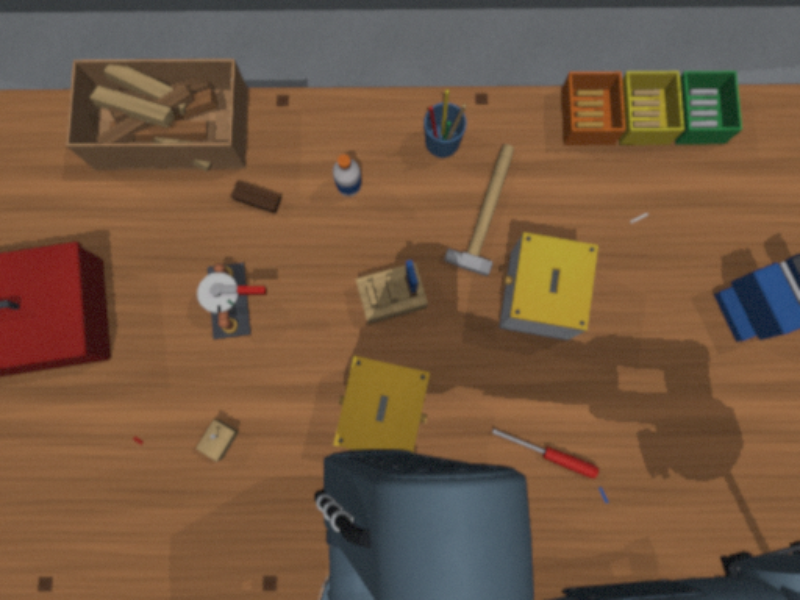

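View pics/scene0.png

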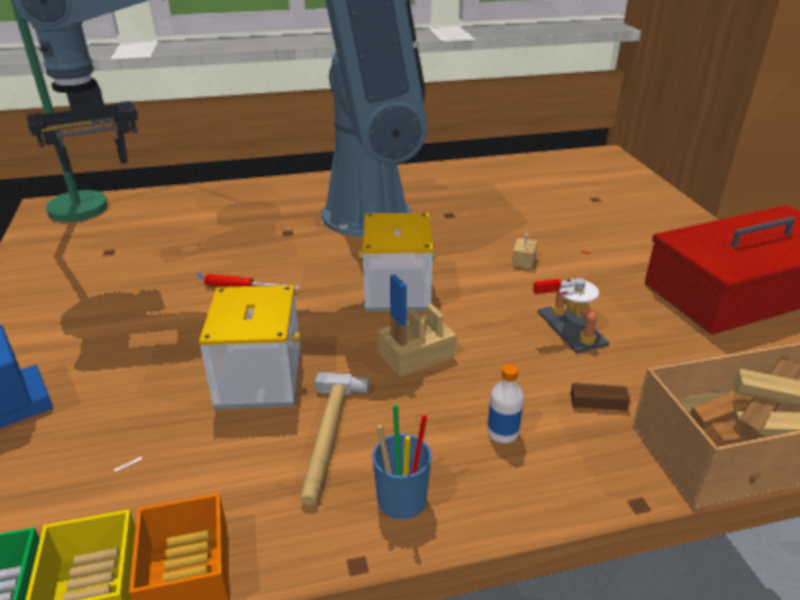

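The top view shows two yellow-lidded boxes, with lids at (555,280) and (382,405). Image right is the robot's right (-y), so the box at (555,280) is the one meant. The rack with the blue slat is at (392,292) and the valve at (222,291). I'll confirm each one enlarged and measure it.

```bash
cat > h.py <<'E'
import numpy as np,cv2
def load(n): return dict(np.load(n))
def plane(c,uv,z):
    K=c["mtx"];T=c["cam_to_world"];uv=np.atleast_2d(uv).astype(float)
    d=np.c_[(uv-K[:2,2])/[K[0,0],K[1,1]],np.ones(len(uv))]@T[:3,:3].T
    return T[:3,3]+d*((z-T[2,3])/d[:,2])[:,None]
def cloud(c):
    K=c["mtx"];T=c["cam_to_world"];h,w=c["z_map"].shape
    u,v=np.meshgrid(np.arange(w),np.arange(h))
    p=np.stack([(u-K[0,2])/K[0,0],(v-K[1,2])/K[1,1],np.ones((h,w))],-1)*c["z_map"][...,None]
    return p@T[:3,:3].T+T[:3,3]
E
python3 - <<'E'
from h import *
c=load("top0.npz");I=c["pixels"];hsv=cv2.cvtColor(I,cv2.COLOR_RGB2HSV);P=cloud(c)
def crop(x,y,w=60):
    return cv2.resize(I[y-w//2:y+w//2,x-w//2:x+w//2,::-1],(390,390),interpolation=cv2.INTER_CUBIC)
cv2.imwrite("pics/m1.png",np.hstack([crop(355,180),crop(143,190)]))
def comps(m,name,z,mn=30):
    n,l,s,ce=cv2.connectedComponentsWithStats(m.astype(np.uint8))
    for i in range(1,n):
        if s[i,4]<mn: continue
        ys,xs=np.nonzero(l==i);zz=np.median(P[ys,xs,2])
        r=cv2.minAreaRect(plane(c,np.c_[xs,ys],z)[:,:2].astype(np.float32))
        print(name,s[i,4],ce[i].round(1),"medz",zz.round(3),"ctr",plane(c,ce[i],z)[0].round(4),"rect",np.round(r[0],4),np.round(r[1],4),round(r[2],1))
H,S,V=hsv[...,0].astype(int),hsv[...,1].astype(int),hsv[...,2].astype(int)
Z=P[...,2]
comps((H>20)&(H<32)&(S>170)&(V>100)&(abs(Z-.14)<.012),"lid",.14,200)
yy,xx=np.mgrid[:384,:512]
comps((S<120)&(abs(xx-355)<14)&(abs(yy-180)<16),"slotR",.14,15)
comps(((H>172)|(H<5))&(S>170)&(V>100)&(abs(xx-155)<30)&(abs(yy-186)<20),"grip",.116,15)
comps((S<60)&(V>130)&(abs(xx-143)<30)&(abs(yy-186)<30),"dial",.088,30)
comps((H>100)&(H<130)&(S>130)&(abs(xx-262)<20)&(abs(yy-178)<20),"blue",.17,8)
comps((abs(Z-.05)<.006)&(abs(xx-250)<35)&(abs(yy-188)<35),"racktop",.05,30)
comps((abs(Z-.17)<.006)&(abs(xx-262)<20)&(abs(yy-178)<30),"slattop",.17,3)
E
```

```text
lid 2465 [354.8 179.5] medz 0.14 ctr [ 0.565  -0.2987  0.14  ] rect [ 0.5663 -0.2989] [0.129  0.1488] 79.2
lid 2509 [243.7 259.6] medz 0.141 ctr [ 0.3551 -0.0022  0.14  ] rect [ 0.3518 -0.0029] [0.129  0.1482] 77.6
slotR 55 [354.2 179.6] medz 0.011 ctr [ 0.5646 -0.2973  0.14  ] rect [ 0.5649 -0.2974] [0.0101 0.037 ] 79.5
grip 81 [160.6 185.1] medz 0.116 ctr [0.5574 0.2245 0.116 ] rect [0.5563 0.2236] [0.044  0.0139] 89.7
dial 500 [138.3 186.4] medz 0.089 ctr [0.5596 0.2929 0.088 ] rect [0.5593 0.2923] [0.0715 0.0698] 2.1
blue 54 [262.9 175.9] medz 0.169 ctr [ 0.5698 -0.0531  0.17  ] rect [ 0.5694 -0.0529] [0.048  0.0091] 11.7
racktop 836 [249.5 187.1] medz 0.05 ctr [ 0.563  -0.0167  0.05  ] rect [ 0.566  -0.0191] [0.0813 0.1148] 15.2
slattop 61 [263.5 173.7] medz 0.17 ctr [ 0.5755 -0.0548  0.17  ] rect [ 0.5757 -0.0546] [0.0413 0.01  ] 15.8
```

View pics/m1.png

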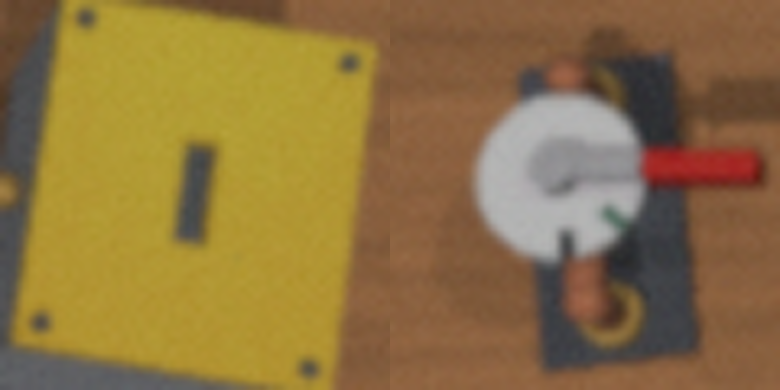

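The mosaic confirms both targets. On the right-hand box, the slot shows at (195,195) in the left panel. In the right panel the lever's red grip points right at (700,167), with the green mark at (615,217) and the black mark at (567,243). Next I'll refine the valve's axes.

```bash
python3 - <<'E'
from h import *
c=load("top0.npz");I=c["pixels"];hsv=cv2.cvtColor(I,cv2.COLOR_RGB2HSV).astype(int);P=cloud(c)
H,S,V=hsv[...,0],hsv[...,1],hsv[...,2];Z=P[...,2];yy,xx=np.mgrid[:384,:512]
w=(abs(xx-145)<30)&(abs(yy-190)<32)
ang=lambda d:np.degrees(np.arctan2(d[1],d[0]))
# foot
m=w&(S<110)&(V<110)&(Z<.03);ys,xs=np.nonzero(m);z=np.median(Z[m])
print("foot z",z.round(4),cv2.minAreaRect(plane(c,np.c_[xs,ys],z)[:,:2].astype(np.float32)))
# dial circle: least squares on points at that height
m=w&(abs(Z-.088)<.005)&(S<70);ys,xs=np.nonzero(m)
q=plane(c,np.c_[xs,ys],.088)[:,:2].astype(np.float32)
print("dial",len(q),cv2.minEnclosingCircle(q)); ctr=np.array(cv2.minEnclosingCircle(q)[0])
# marks
g=w&(H>45)&(H<95)&(S>50)&(np.hypot(xx-139,yy-187)<17);ys,xs=np.nonzero(g)
gp=plane(c,np.c_[xs,ys],.088)[:,:2];print("green",len(xs),gp.mean(0)if len(xs)else 0)
if len(xs):print("dir",ang(gp.mean(0)-ctr))
b=w&(V<90)&(abs(xx-140.5)<4)&(abs(yy-197)<4);ys,xs=np.nonzero(b)
if len(xs):
    bp=plane(c,np.c_[xs,ys],.088)[:,:2].mean(0);print("black",len(xs),bp,"dir",ang(bp-ctr))
r=w&((H>172)|(H<5))&(S>150)&(V>80)&(Z>.1);ys,xs=np.nonzero(r);p=plane(c,np.c_[xs,ys],.116)[:,:2]
print("grip",p.mean(0),cv2.fitLine(p.astype(np.float32),cv2.DIST_L2,0,.001,.001).ravel(),cv2.minAreaRect(p.astype(np.float32)),"dir",ang(p.mean(0)-ctr))
s=load("scene0.npz");Q=cloud(s);h2=cv2.cvtColor(s["pixels"],cv2.COLOR_RGB2HSV).astype(int)
for nm,mk in (("grip",((h2[...,0]>172)|(h2[...,0]<5))&(h2[...,1]>150)&(Q[...,2]>.112)&(Q[...,2]<.12)&(np.hypot(Q[...,0]-.557,Q[...,1]-.224)<.06)),
 ("dial",(abs(Q[...,2]-.088)<.003)&(np.hypot(Q[...,0]-.5595,Q[...,1]-.292)<.05)),
 ("slot lid",(abs(Q[...,2]-.14)<.003)&(h2[...,1]>150)&(np.hypot(Q[...,0]-.565,Q[...,1]+.297)<.12)),
 ("slattop",(abs(Q[...,2]-.17)<.004)&(np.hypot(Q[...,0]-.575,Q[...,1]+.055)<.05))):
    q=Q[mk][:,:2].astype(np.float32);print("scene",nm,len(q),cv2.minAreaRect(q))
E
```

```text
foot z 0.0082 ((0.5589561462402344, 0.2906721234321594), (0.14272482693195343, 0.0730149894952774), 7.29270601272583)
dial 412 ((0.5589218735694885, 0.2908768653869629), 0.03636869788169861)
green 2 [0.53930334 0.26635667]
dir -128.66320660301673
black 3 [0.52674192 0.28671855] dir -172.63699731377068
grip [0.557315   0.22514266] [0.02957624 0.9995625  0.557315   0.22514266] ((0.5562897324562073, 0.224852055311203), (0.046687331050634384, 0.01387147419154644), 89.6692886352539) dir -91.40032137571815
scene grip 28 ((0.5634583234786987, 0.22571195662021637), (0.013239625841379166, 0.045625392347574234), 3.8211417198181152)
scene dial 79 ((0.5676043033599854, 0.2935296595096588), (0.0626332014799118, 0.06804434955120087), 55.334835052490234)
scene slot lid 1060 ((0.5702143311500549, -0.2973916828632355), (0.12934601306915283, 0.15359680354595184), 79.3145523071289)
scene slattop 32 ((0.5802860260009766, -0.052823506295681), (0.04428183659911156, 0.01070860680192709), 13.424055099487305)
```

Emit:
{"op": "move_arm", "data": {
  "rows": [
    {"dx": 0.033, "dy": -0.0368, "dz": -0.001, "gripper": 1},
    {"dx": 0.033, "dy": -0.0368, "dz": -0.001},
    {"dx": 0.033, "dy": -0.0368},
    {"dx": 0.033, "dy": -0.0368},
    {"dx": 0.033, "dy": -0.0368},
    {"dx": 0.033, "dy": -0.0368},
    {"dx": 0.033, "dy": -0.0368},
    {"dx": 0.033, "dy": -0.0368},
    {"dx": 0.033, "dy": -0.0368},
    {"dx": 0.033, "dy": -0.0368},
    {"dx": 0.033, "dy": -0.0368},
    {"dx": 0.033, "dy": -0.0368},
    {"dx": 0.033, "dy": -0.0368},
    {"dx": 0.033, "dy": -0.0368},
    {"dx": 0.033, "dy": -0.0368},
    {"dx": 0.033, "dy": -0.0368},
    {"dx": 0.033, "dy": -0.0368},
    {"dx": 0.033, "dy": -0.0368}
  ]
}}

```text
invalid input
```

Emit:
{"op": "move_arm", "data": {
  "rows": [
    {"az": -9.4},
    {"az": -9.4},
    {"az": -9.4},
    {"az": -9.4},
    {"az": -9.4},
    {"az": -9.4},
    {"az": -9.4},
    {"az": -9.3},
    {}
  ]
}}

```text
invalid input
```

```bash
cat > go.py <<'E'
# python3 go.py x y z yaw : shift in tool axes + turn from present pose
import sys;import numpy as np
from workcell import state
from scipy.spatial.transform import Rotation as R
s=state();x,y,z,w=map(float,sys.argv[1:5])
r=R.from_euler("xyz",s["ee_rot"],degrees=True)
print("pos",s["eef_pos"].round(4),"rot",s["ee_rot"].round(2),"t",s["time"],"q",s["qpos"].round(1))
print("shift",r.inv().apply(np.array([x,y,z])-s["eef_pos"]).round(4),"turn",(r.inv()*R.from_euler("xyz",[180,0,w],degrees=True)).as_rotvec(degrees=True).round(2))
E
python3 go.py .5575 .2257 .097 88.7
python3 - <<'E'
from h import *
from workcell import optics
c=optics.capture("top");np.savez("top1.npz",**c)
w=optics.capture("wrist");np.savez("wr1.npz",**w)
cv2.imwrite("pics/wr1.png",cv2.resize(w["pixels"][...,::-1],(640,480)))
E
```

```text
pos [ 0.1349 -0.5585  0.2379] rot [-1.7992e+02 -2.0000e-02  1.3570e+01] t 0.1 q [-88.3  10.4  92.1   0.   77.6 -11.8]
shift [ 0.5948 -0.6629  0.1421] turn [-6.000e-02 -7.000e-02 -7.513e+01]
```

View pics/wr1.png

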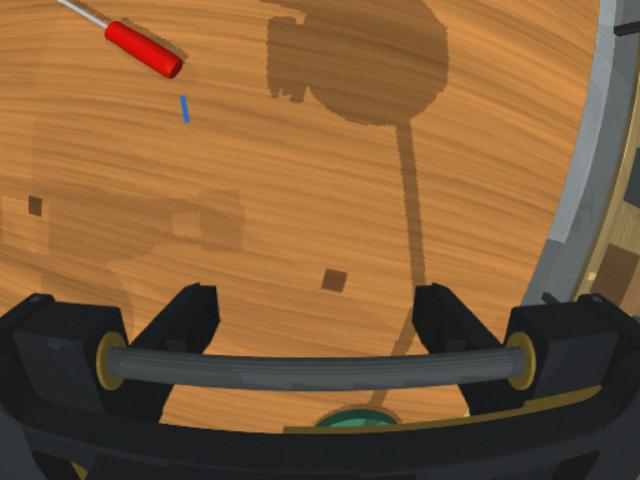

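The moves were refused, so the arm is still at its start pose: the wrist view shows the screwdriver at (145,50) and bare bench. I'll send rows with every field filled in.

Emit:
{"op": "move_arm", "data": {
  "rows": [
    {"dx": 0.033, "dy": -0.0368, "dz": -0.001, "ax": 0, "ay": 0, "az": 0, "gripper": 1},
    {"dx": 0.033, "dy": -0.0368, "dz": 0, "ax": 0, "ay": 0, "az": 0, "gripper": 1}
  ],
  "squeeze": 20
}}

```text
time: 0.45
eef_pos: [0.182, -0.4709, 0.2393]
ee_rot: [-180.0, -0.0, 13.5]
wrist_force: [1.2, 0.9, 0.1]
opening: 0.0881
gripper_force: 0.0
```

Emit:
{"op": "move_arm", "data": {
  "rows": [
    {"dx": 0.033, "dy": -0.0368, "dz": 0, "ax": 0, "ay": 0, "az": 0, "gripper": 1},
    {"dx": 0.033, "dy": -0.0368, "dz": 0, "ax": 0, "ay": 0, "az": 0, "gripper": 1},
    {"dx": 0.033, "dy": -0.0368, "dz": 0, "ax": 0, "ay": 0, "az": 0, "gripper": 1},
    {"dx": 0.033, "dy": -0.0368, "dz": 0, "ax": 0, "ay": 0, "az": 0, "gripper": 1},
    {"dx": 0.033, "dy": -0.0368, "dz": 0, "ax": 0, "ay": 0, "az": 0, "gripper": 1},
    {"dx": 0.033, "dy": -0.0368, "dz": 0, "ax": 0, "ay": 0, "az": 0, "gripper": 1},
    {"dx": 0.033, "dy": -0.0368, "dz": 0, "ax": 0, "ay": 0, "az": 0, "gripper": 1},
    {"dx": 0.033, "dy": -0.0368, "dz": 0, "ax": 0, "ay": 0, "az": 0, "gripper": 1},
    {"dx": 0.033, "dy": -0.0368, "dz": 0, "ax": 0, "ay": 0, "az": 0, "gripper": 1},
    {"dx": 0.033, "dy": -0.0368, "dz": 0, "ax": 0, "ay": 0, "az": 0, "gripper": 1},
    {"dx": 0.033, "dy": -0.0368, "dz": 0, "ax": 0, "ay": 0, "az": 0, "gripper": 1},
    {"dx": 0.033, "dy": -0.0368, "dz": 0, "ax": 0, "ay": 0, "az": 0, "gripper": 1},
    {"dx": 0.033, "dy": -0.0368, "dz": 0, "ax": 0, "ay": 0, "az": 0, "gripper": 1},
    {"dx": 0.033, "dy": -0.0368, "dz": 0, "ax": 0, "ay": 0, "az": 0, "gripper": 1},
    {"dx": 0.033, "dy": -0.0368, "dz": 0, "ax": 0, "ay": 0, "az": 0, "gripper": 1},
    {"dx": 0.033, "dy": -0.0368, "dz": 0, "ax": 0, "ay": 0, "az": 0, "gripper": 1}
  ]
}}

```text
time: 2.45
eef_pos: [0.5575, 0.2259, 0.2395]
ee_rot: [180.0, 0.0, 13.6]
wrist_force: [-0.1, 0.2, -0.2]
opening: 0.0879
gripper_force: 0.0
```

Emit:
{"op": "move_arm", "data": {
  "rows": [
    {"dx": 0, "dy": 0, "dz": 0, "ax": 0, "ay": 0, "az": -9.4, "gripper": 1},
    {"dx": 0, "dy": 0, "dz": 0, "ax": 0, "ay": 0, "az": -9.4, "gripper": 1},
    {"dx": 0, "dy": 0, "dz": 0, "ax": 0, "ay": 0, "az": -9.4, "gripper": 1},
    {"dx": 0, "dy": 0, "dz": 0, "ax": 0, "ay": 0, "az": -9.4, "gripper": 1},
    {"dx": 0, "dy": 0, "dz": 0, "ax": 0, "ay": 0, "az": -9.4, "gripper": 1},
    {"dx": 0, "dy": 0, "dz": 0, "ax": 0, "ay": 0, "az": -9.4, "gripper": 1},
    {"dx": 0, "dy": 0, "dz": 0, "ax": 0, "ay": 0, "az": -9.4, "gripper": 1},
    {"dx": 0, "dy": 0, "dz": 0, "ax": 0, "ay": 0, "az": -9.3, "gripper": 1},
    {"dx": 0, "dy": 0, "dz": 0, "ax": 0, "ay": 0, "az": 0, "gripper": 1}
  ]
}}

```text
time: 3.58
eef_pos: [0.5568, 0.2243, 0.2395]
ee_rot: [-180.0, 0.0, 88.6]
wrist_force: [0.4, -0.3, -0.2]
opening: 0.088
gripper_force: 0.0
```

```bash
python3 go.py .5575 .2257 .097 88.7
python3 - <<'E'
from h import *
from workcell import optics
w=optics.capture("wrist");np.savez("wr1.npz",**w)
print(w["mtx"],w["cam_to_world"])
cv2.imwrite("pics/wr1.png",cv2.resize(w["pixels"][...,::-1],(640,480)))
E
```

```text
pos [0.5568 0.2243 0.2395] rot [-1.7997e+02  1.0000e-02  8.8590e+01] t 3.575 q [10.6 13.5 88.2  0.  78.3 12. ]
shift [0.0014 0.0007 0.1425] turn [-0.03  0.01 -0.11]
[[297.31863964   0.         252.26916495]
 [  0.         297.31863964 189.98673162]
 [  0.           0.           1.        ]] [[ 9.99680254e-01 -2.38785387e-02 -8.31894649e-03  5.59512131e-01]
 [-2.52691174e-02 -9.55468722e-01 -2.94008492e-01  2.99922180e-01]
 [-9.28000031e-04  2.94124696e-01 -9.55766604e-01  3.85659824e-01]
 [ 0.00000000e+00  0.00000000e+00  0.00000000e+00  1.00000000e+00]]
```

View pics/wr1.png

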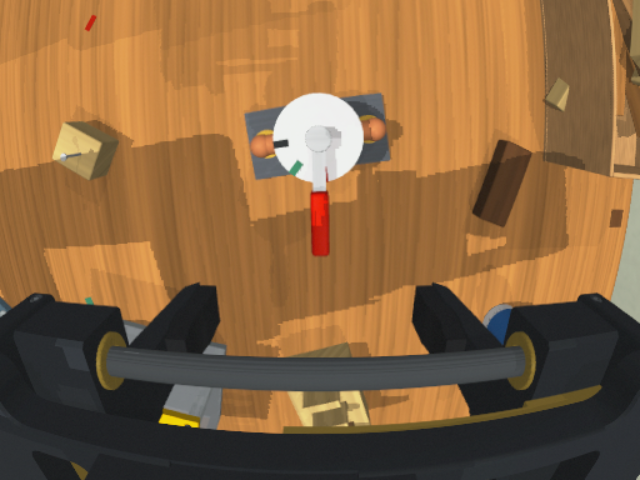

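The wrist view shows the hub at (318,138) and the grip centre at (320,222). The red mark peeks out at (327,175), right of the lever, so the joint is already a few degrees open. The green mark is at (296,167) and the black one at (281,143). I'll measure all of these through the fisheye model.

```bash
cat >> h.py <<'E'
def fish(c,uv,z):
    K=c["mtx"];T=c["cam_to_world"];d=(np.atleast_2d(uv).astype(float)-K[:2,2])/K[0,0]
    t=np.linalg.norm(d,axis=1,keepdims=True)
    r=np.c_[d*np.sin(t)/t,np.cos(t)]@T[:3,:3].T
    return T[:3,3]+r*((z-T[2,3])/r[:,2])[:,None]
E
python3 - <<'E'
from h import *
c=load("wr1.npz");hsv=cv2.cvtColor(c["pixels"],cv2.COLOR_RGB2HSV).astype(int);H,S,V=[hsv[...,i] for i in range(3)]
yy,xx=np.mgrid[:384,:512]
def f(m,z):
    y,x=np.nonzero(m);return fish(c,np.c_[x,y],z)[:,:2].astype(np.float32)
d=f((S<60)&(V>150)&(np.hypot(xx-254,yy-110)<45),.088);ctr,r=cv2.minEnclosingCircle(d);ctr=np.array(ctr);print("dial",ctr,r)
ang=lambda p:np.degrees(np.arctan2(*(p-ctr)[::-1]))
red=((H>172)|(H<6))&(S>150)&(abs(xx-256)<15)
g=f(red&(yy>150)&(yy<210),.112);print("grip",cv2.minAreaRect(g),g.mean(0),ang(g.mean(0)))
rm=f(red&(yy>128)&(yy<149),.088);print("redmark",len(rm),ang(rm.mean(0)))
gm=f((H>45)&(H<95)&(S>70)&(np.hypot(xx-237,yy-134)<12),.088);print("green",len(gm),ang(gm.mean(0)))
bm=f((V<80)&(np.hypot(xx-226,yy-115)<9),.088);print("black",len(bm),ang(bm.mean(0)))
E
```

```text
dial [0.56120259 0.28768671] 0.03962690383195877
grip ((0.560402512550354, 0.22653502225875854), (0.05050564557313919, 0.012586907483637333), 89.06437683105469) [0.5605378 0.2270563] -90.62818349999193
redmark 4 -78.94719062396676
green 64 -132.72152820397113
black 53 -179.53398373268243
```

Emit:
{"op": "move_arm", "data": {
  "rows": [
    {"dx": 0.0015, "dy": 0.002, "dz": 0.04, "ax": 0, "ay": 0, "az": 0, "gripper": 0.6},
    {"dx": 0, "dy": 0, "dz": 0.04, "ax": 0, "ay": 0, "az": 0, "gripper": 0.6},
    {"dx": 0, "dy": 0, "dz": 0.04, "ax": 0, "ay": 0, "az": 0, "gripper": 0.6},
    {"dx": 0, "dy": 0, "dz": 0.022, "ax": 0, "ay": 0, "az": 0, "gripper": 0.6},
    {"dx": 0, "dy": 0, "dz": 0, "ax": 0, "ay": 0, "az": 0, "gripper": 0.4},
    {"dx": 0, "dy": 0, "dz": 0, "ax": 0, "ay": 0, "az": 0, "gripper": 0},
    {"dx": 0, "dy": 0, "dz": 0, "ax": 0, "ay": 0, "az": 0, "gripper": 0},
    {"dx": 0, "dy": 0, "dz": 0, "ax": 0, "ay": 0, "az": 0, "gripper": 0},
    {"dx": 0, "dy": 0, "dz": 0, "ax": 0, "ay": 0, "az": 0, "gripper": 0},
    {"dx": 0, "dy": 0, "dz": 0, "ax": 0, "ay": 0, "az": 0, "gripper": 0}
  ],
  "squeeze": 10
}}

```text
time: 4.88
eef_pos: [0.5597, 0.2259, 0.0988]
ee_rot: [179.9, -0.0, 88.7]
wrist_force: [-0.7, -0.4, 5.9]
opening: 0.0142
gripper_force: 10.0
```

Emit:
{"op": "move_arm", "data": {
  "rows": [
    {"dx": 0.0005, "dy": -0.0083, "dz": 0, "ax": 0, "ay": 0, "az": 7.4, "gripper": 0},
    {"dx": 0.0005, "dy": -0.0083, "dz": 0, "ax": 0, "ay": 0, "az": 7.4, "gripper": 0},
    {"dx": 0.0005, "dy": -0.0083, "dz": 0, "ax": 0, "ay": 0, "az": 7.4, "gripper": 0},
    {"dx": 0.0005, "dy": -0.0083, "dz": 0, "ax": 0, "ay": 0, "az": 7.4, "gripper": 0},
    {"dx": 0.0005, "dy": -0.0083, "dz": 0, "ax": 0, "ay": 0, "az": 7.4, "gripper": 0},
    {"dx": 0, "dy": 0, "dz": 0, "ax": 0, "ay": 0, "az": 0, "gripper": 0},
    {"dx": 0, "dy": 0, "dz": 0, "ax": 0, "ay": 0, "az": 0, "gripper": 0},
    {"dx": 0, "dy": 0, "dz": 0, "ax": 0, "ay": 0, "az": 0, "gripper": 0}
  ]
}}

```text
time: 5.88
eef_pos: [0.5201, 0.2396, 0.0987]
ee_rot: [-180.0, 0.0, 51.7]
wrist_force: [-5.1, -0.6, 9.2]
opening: 0.0143
gripper_force: 10.0
```

Emit:
{"op": "move_arm", "data": {
  "rows": [
    {"dx": 0, "dy": 0, "dz": 0, "ax": 0, "ay": 0, "az": 0, "gripper": 0.5},
    {"dx": 0, "dy": 0, "dz": 0, "ax": 0, "ay": 0, "az": 0, "gripper": 0.5},
    {"dx": 0, "dy": 0, "dz": 0, "ax": 0, "ay": 0, "az": 0, "gripper": 0.5},
    {"dx": 0, "dy": 0, "dz": -0.03, "ax": 0, "ay": 0, "az": 0, "gripper": 0.6},
    {"dx": 0, "dy": 0, "dz": -0.05, "ax": 0, "ay": 0, "az": 0, "gripper": 0.6},
    {"dx": 0, "dy": 0, "dz": -0.06, "ax": 0, "ay": 0, "az": 0, "gripper": 0.6},
    {"dx": 0, "dy": 0, "dz": 0, "ax": 0, "ay": 0, "az": 0, "gripper": 0.6}
  ]
}}

```text
time: 6.75
eef_pos: [0.5236, 0.2402, 0.2436]
ee_rot: [179.6, -0.5, 51.7]
wrist_force: [0.1, 0.5, -0.2]
opening: 0.0528
gripper_force: 0.0
```

```bash
python3 go.py .5757 -.0546 .24 15.5
python3 - <<'E'
from h import *
from workcell import optics
w=optics.capture("wrist");np.savez("wr2.npz",**w)
cv2.imwrite("pics/wr2.png",cv2.resize(w["pixels"][40:240,130:380,::-1],(750,600)))
c=w;hsv=cv2.cvtColor(c["pixels"],cv2.COLOR_RGB2HSV).astype(int);H,S,V=[hsv[...,i] for i in range(3)]
n,l,s,ce=cv2.connectedComponentsWithStats((((H>172)|(H<6))&(S>150)).astype(np.uint8))
for i in range(1,n):
    if s[i,4]>100:
        y,x=np.nonzero(l==i);g=fish(c,np.c_[x,y],.112)[:,:2].astype(np.float32);print(cv2.minAreaRect(g),g.mean(0))
        q=g.mean(0)-[.5597,.2905];print(np.degrees(np.arctan2(q[1],q[0])),np.hypot(*q))
E
```

```text
pos [0.5236 0.2402 0.2436] rot [179.62  -0.48  51.67] t 6.75 q [12.8  9.8 92.1  0.  77.4 51.2]
shift [-0.199   0.2237  0.0034] turn [ 0.22 -0.58 36.17]
((0.4657408893108368, 0.5223158597946167), (0.05577227100729942, 0.19791820645332336), 36.85340881347656) [0.4832975  0.50513375]
109.5940446584886 0.22782666275785848
((0.5209348201751709, 0.2401927262544632), (0.05051815137267113, 0.012629177421331406), 51.78044509887695) [0.52176225 0.24085075]
-127.38399433659595 0.06248456684999121
```

View pics/wr2.png

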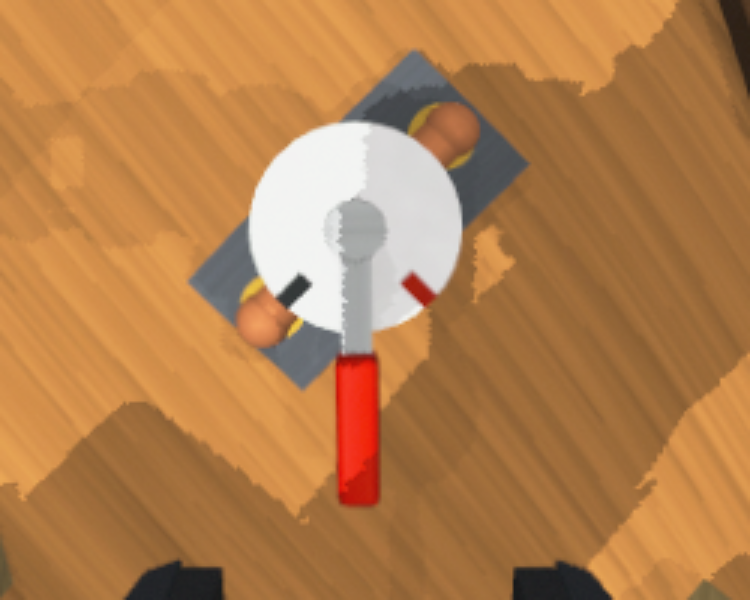

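The lever now covers the green mark. In the crop the red mark is at (420,289) and the black at (293,290), evenly either side of the lever at x=358. Next is the slat.

Emit:
{"op": "move_arm", "data": {
  "rows": [
    {"dx": -0.0332, "dy": 0.0373, "dz": 0, "ax": 0, "ay": 0, "az": 0, "gripper": 0.8},
    {"dx": -0.0332, "dy": 0.0373, "dz": 0, "ax": 0, "ay": 0, "az": 0, "gripper": 0.8},
    {"dx": -0.0332, "dy": 0.0373, "dz": 0, "ax": 0, "ay": 0, "az": 0, "gripper": 0.8},
    {"dx": -0.0332, "dy": 0.0373, "dz": 0, "ax": 0, "ay": 0, "az": 0, "gripper": 0.8},
    {"dx": -0.0332, "dy": 0.0373, "dz": 0, "ax": 0, "ay": 0, "az": 0, "gripper": 0.8},
    {"dx": -0.033, "dy": 0.0372, "dz": 0, "ax": 0, "ay": 0, "az": 0, "gripper": 0.8},
    {"dx": 0, "dy": 0, "dz": 0, "ax": 0, "ay": 0, "az": 9, "gripper": 0.8},
    {"dx": 0, "dy": 0, "dz": 0, "ax": 0, "ay": 0, "az": 9, "gripper": 0.8},
    {"dx": 0, "dy": 0, "dz": 0, "ax": 0, "ay": 0, "az": 9, "gripper": 0.8},
    {"dx": 0, "dy": 0, "dz": 0, "ax": 0, "ay": 0, "az": 9.2, "gripper": 0.8},
    {"dx": 0, "dy": 0, "dz": 0, "ax": 0, "ay": 0, "az": 0, "gripper": 0.8},
    {"dx": 0, "dy": 0, "dz": 0, "ax": 0, "ay": 0, "az": 0, "gripper": 0.8}
  ]
}}

```text
time: 8.3
eef_pos: [0.572, -0.0552, 0.2365]
ee_rot: [-179.9, 0.1, 15.6]
wrist_force: [-0.8, -0.2, -1.0]
opening: 0.0708
gripper_force: 0.0
```

```bash
python3 go.py .5757 -.0546 .115 15.5
python3 - <<'E'
from h import *
from workcell import optics
c=optics.capture("wrist");np.savez("wr3.npz",**c)
hsv=cv2.cvtColor(c["pixels"],cv2.COLOR_RGB2HSV).astype(int);H,S,V=[hsv[...,i] for i in range(3)]
Z=c["z_map"];print(Z.shape)
K=c["mtx"];T=c["cam_to_world"]
y,x=np.nonzero((H>100)&(H<130)&(S>120)&(Z>0))
d=(np.c_[x,y]-K[:2,2])/K[0,0];t=np.linalg.norm(d,axis=1,keepdims=True)
r=np.c_[d*np.sin(t)/t,np.cos(t)];P=(r/r[:,2:]*Z[y,x][:,None])@T[:3,:3].T+T[:3,3]
m=np.hypot(P[:,0]-.5757,P[:,1]+.0546)<.05
P=P[m];x=x[m];y=y[m];print(len(P),P[:,2].min(),P[:,2].max(),x.min(),x.max(),y.min(),y.max())
top=P[:,2]>.165;g=fish(c,np.c_[x,y][top],.17)[:,:2].astype(np.float32);print(top.sum(),cv2.minAreaRect(g))
im=c["pixels"][...,::-1].copy();cv2.imwrite("pics/wr3.png",cv2.resize(im,(640,480)))
E
```

```text
pos [ 0.572  -0.0552  0.2365] rot [-1.7993e+02  1.0000e-01  1.5640e+01] t 8.3 q [-17.3  10.5  92.2   0.   77.4  57. ]
shift [0.004  0.0005 0.1215] turn [-0.07  0.1   0.14]
(384, 512)
784 0.09379656565493455 0.17253456475863535 247 258 153 220
608 ((0.5788078904151917, -0.05397489666938782), (0.04049071669578552, 0.00853039138019085), 15.642906188964844)
```

View pics/wr3.png

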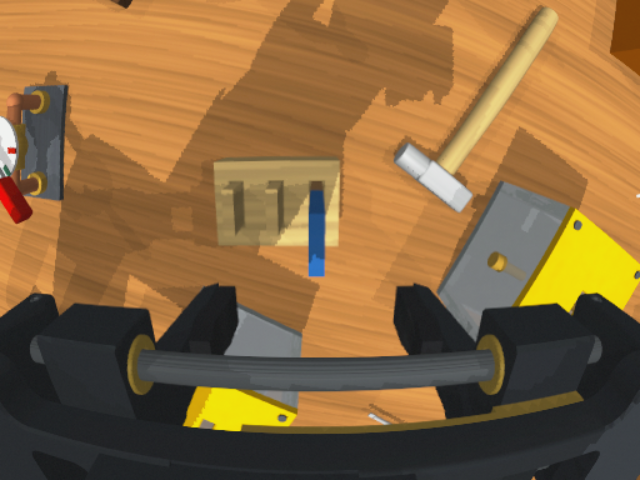

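The slat's blue top is at (316,268) in the wrist view, just ahead of the fingers and centred between them. It measures 40.5 mm wide with a yaw of 15.6°, which fits. I'll descend and grip it.

Emit:
{"op": "move_arm", "data": {
  "rows": [
    {"dx": 0.006, "dy": 0.0007, "dz": 0.02, "ax": 0, "ay": 0, "az": 0, "gripper": 0.8},
    {"dx": 0, "dy": 0, "dz": 0.035, "ax": 0, "ay": 0, "az": 0, "gripper": 0.7},
    {"dx": 0, "dy": 0, "dz": 0.035, "ax": 0, "ay": 0, "az": 0, "gripper": 0.7},
    {"dx": 0, "dy": 0, "dz": 0.0315, "ax": 0, "ay": 0, "az": 0, "gripper": 0.6},
    {"dx": 0, "dy": 0, "dz": 0, "ax": 0, "ay": 0, "az": 0, "gripper": 0.5},
    {"dx": 0, "dy": 0, "dz": 0, "ax": 0, "ay": 0, "az": 0, "gripper": 0.3},
    {"dx": 0, "dy": 0, "dz": 0, "ax": 0, "ay": 0, "az": 0, "gripper": 0.15},
    {"dx": 0, "dy": 0, "dz": 0, "ax": 0, "ay": 0, "az": 0, "gripper": 0},
    {"dx": 0, "dy": 0, "dz": 0, "ax": 0, "ay": 0, "az": 0, "gripper": 0},
    {"dx": 0, "dy": 0, "dz": 0, "ax": 0, "ay": 0, "az": 0, "gripper": 0},
    {"dx": 0, "dy": 0, "dz": 0, "ax": 0, "ay": 0, "az": 0, "gripper": 0}
  ],
  "squeeze": 25
}}

```text
time: 9.72
eef_pos: [0.5791, -0.0547, 0.1171]
ee_rot: [179.9, -0.1, 15.5]
wrist_force: [-1.0, -0.9, 5.3]
opening: 0.0098
gripper_force: 25.0
```

Emit:
{"op": "move_arm", "data": {
  "rows": [
    {"dx": 0, "dy": 0, "dz": -0.01, "ax": 0, "ay": 0, "az": 0, "gripper": 0},
    {"dx": 0, "dy": 0, "dz": -0.015, "ax": 0, "ay": 0, "az": 0, "gripper": 0},
    {"dx": 0, "dy": 0, "dz": -0.02, "ax": 0, "ay": 0, "az": 0, "gripper": 0},
    {"dx": 0, "dy": 0, "dz": -0.03, "ax": 0, "ay": 0, "az": 0, "gripper": 0},
    {"dx": 0, "dy": 0, "dz": -0.03, "ax": 0, "ay": 0, "az": 0, "gripper": 0},
    {"dx": 0, "dy": 0, "dz": -0.04, "ax": 0, "ay": 0, "az": 0, "gripper": 0},
    {"dx": 0, "dy": 0, "dz": -0.04, "ax": 0, "ay": 0, "az": 0, "gripper": 0},
    {"dx": 0, "dy": 0, "dz": -0.01, "ax": 0, "ay": 0, "az": 0, "gripper": 0},
    {"dx": 0, "dy": 0, "dz": 0, "ax": 0, "ay": 0, "az": 0, "gripper": 0},
    {"dx": 0, "dy": 0, "dz": 0, "ax": 0, "ay": 0, "az": 0, "gripper": 0}
  ]
}}

```text
time: 10.98
eef_pos: [0.5776, -0.0542, 0.3091]
ee_rot: [-179.9, 0.2, 15.5]
wrist_force: [-0.5, -0.2, -1.2]
opening: 0.0099
gripper_force: 25.0
```

```bash
python3 go.py .566 -.298 .31 -10.5
```

```text
pos [ 0.5776 -0.0542  0.3091] rot [-1.799e+02  1.700e-01  1.547e+01] t 10.975 q [-17.1   8.3  86.3  -0.   85.6  57.5]
shift [-0.0762  0.2319 -0.0011] turn [-0.06  0.19 25.97]
```

Emit:
{"op": "move_arm", "data": {
  "rows": [
    {"dx": -0.0127, "dy": 0.0386, "dz": 0, "ax": 0, "ay": 0, "az": 0, "gripper": 0},
    {"dx": -0.0127, "dy": 0.0386, "dz": 0, "ax": 0, "ay": 0, "az": 0, "gripper": 0},
    {"dx": -0.0127, "dy": 0.0386, "dz": 0, "ax": 0, "ay": 0, "az": 0, "gripper": 0},
    {"dx": -0.0127, "dy": 0.0386, "dz": 0, "ax": 0, "ay": 0, "az": 0, "gripper": 0},
    {"dx": -0.0127, "dy": 0.0386, "dz": 0, "ax": 0, "ay": 0, "az": 0, "gripper": 0},
    {"dx": -0.0127, "dy": 0.0389, "dz": 0, "ax": 0, "ay": 0, "az": 0, "gripper": 0},
    {"dx": 0, "dy": 0, "dz": 0, "ax": 0, "ay": 0, "az": 8.7, "gripper": 0},
    {"dx": 0, "dy": 0, "dz": 0, "ax": 0, "ay": 0, "az": 8.7, "gripper": 0},
    {"dx": 0, "dy": 0, "dz": 0, "ax": 0, "ay": 0, "az": 8.7, "gripper": 0},
    {"dx": 0, "dy": 0, "dz": 0, "ax": 0, "ay": 0, "az": 0, "gripper": 0},
    {"dx": 0, "dy": 0, "dz": 0, "ax": 0, "ay": 0, "az": 0, "gripper": 0},
    {"dx": 0, "dy": 0, "dz": 0, "ax": 0, "ay": 0, "az": 0, "gripper": 0}
  ]
}}

```text
time: 12.48
eef_pos: [0.5668, -0.2981, 0.3108]
ee_rot: [-180.0, 0.0, -10.5]
wrist_force: [0.7, 0.5, 0.6]
opening: 0.0098
gripper_force: 25.0
```

```bash
python3 go.py .566 -.298 .31 -10.7
python3 - <<'E'
from h import *
from workcell import optics
c=optics.capture("wrist");np.savez("wr4.npz",**c);s=optics.capture("scene");np.savez("sc4.npz",**s)
a=cv2.resize(c["pixels"][150:350,140:370,::-1],(460,400),interpolation=2)
b=cv2.resize(s["pixels"][120:280,110:220,::-1],(275,400),interpolation=2)
cv2.imwrite("pics/wr4.png",np.hstack([a,b]))
E
```

```text
pos [ 0.5668 -0.2981  0.3108] rot [-1.7998e+02  3.0000e-02 -1.0530e+01] t 12.475 q [-38.3  16.   77.1  -0.   87.   62.2]
shift [-0.0008  0.      0.0008] turn [-0.02  0.03  0.17]
```

View pics/wr4.png

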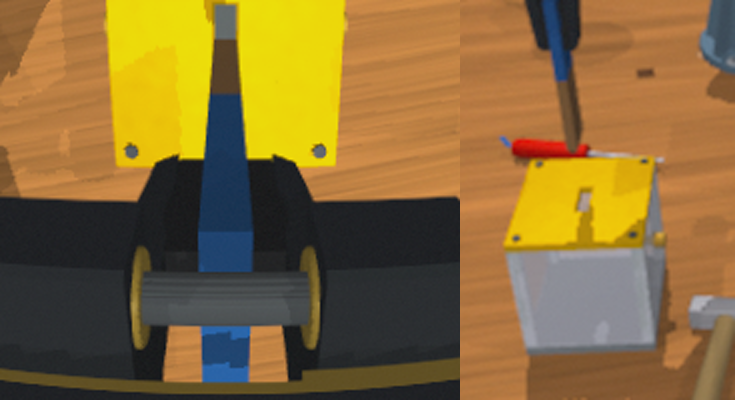

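The slat hangs straight above the slot in the crop, with its wood end at (225,38) and the slot's open part at (225,20), both on one line. I'll measure the remaining offset in tool axes.

```bash
python3 - <<'E'
from h import *
from scipy.spatial.transform import Rotation as R
from workcell import state
st=state();Rt=R.from_euler("xyz",st["ee_rot"],degrees=True);p0=st["eef_pos"]
c=load("wr4.npz");hsv=cv2.cvtColor(c["pixels"],cv2.COLOR_RGB2HSV).astype(int);H,S,V=[hsv[...,i] for i in range(3)]
yy,xx=np.mgrid[:384,:512]
def T(m,z):
    y,x=np.nonzero(m);return Rt.inv().apply(fish(c,np.c_[x,y],z)-p0)[:,:2].astype(np.float32)
def show(n,m,z):
    t=T(m,z)
    y,x=np.nonzero(m);print(n,len(t),"px",x.min(),x.max(),y.min(),y.max(),"tool x",t[:,0].min(),t[:,0].max(),"y",t[:,1].min(),t[:,1].max(),cv2.minAreaRect(t))
yl=(H>22)&(H<34)&(S>180)&(V>150)&(abs(xx-252)<70)&(yy<240)
show("lid",yl,.14)
sl=(S<90)&(abs(xx-252)<9)&(yy>135)&(yy<172);show("slot",sl,.14)
wd=(H<20)&(S>60)&(V<150)&(abs(xx-252)<12)&(yy>160)&(yy<200)
for y in (170,173,176): 
    r=np.nonzero(wd[y])[0];print(y,r.min()if len(r)else 0,r.max()if len(r)else 0)
show("wood",wd,.2037)
for y in range(140,200,3):print(y,[tuple(hsv[y,x]) for x in (246,252,258)])
E
```

```text
lid 13688 px 192 313 102 233 tool x -0.07436042 0.07639868 y -0.065436535 0.06583453 ((0.0010868161916732788, 0.00018725544214248657), (0.1507449448108673, 0.1312600076198578), 0.0789429247379303)
slot 170 px 248 257 153 169 tool x 0.0030642326 0.020846885 y -0.004533819 0.005310265 ((0.011955074965953827, 0.0003860420547425747), (0.009844082407653332, 0.017781231552362442), 89.98594665527344)
170 247 257
173 247 257
176 247 257
wood 324 px 245 259 170 196 tool x -0.0069274125 0.017021472 y -0.0063504814 0.006199489 ((0.0050473930314183235, -7.824832573533058e-05), (0.012549969367682934, 0.023947369307279587), 89.98570251464844)
140 [(np.int64(23), np.int64(242), np.int64(200)), (np.int64(24), np.int64(243), np.int64(215)), (np.int64(28), np.int64(244), np.int64(236))]
143 [(np.int64(23), np.int64(242), np.int64(203)), (np.int64(25), np.int64(243), np.int64(214)), (np.int64(28), np.int64(244), np.int64(236))]
146 [(np.int64(23), np.int64(242), np.int64(202)), (np.int64(28), np.int64(244), np.int64(236)), (np.int64(28), np.int64(244), np.int64(236))]
149 [(np.int64(23), np.int64(242),
[... 1672 characters left out ...]
5 [(np.int64(16), np.int64(135), np.int64(85)), (np.int64(15), np.int64(130), np.int64(86)), (np.int64(16), np.int64(125), np.int64(86))]
188 [(np.int64(15), np.int64(133), np.int64(86)), (np.int64(16), np.int64(136), np.int64(86)), (np.int64(16), np.int64(130), np.int64(86))]
191 [(np.int64(15), np.int64(133), np.int64(86)), (np.int64(16), np.int64(133), np.int64(86)), (np.int64(15), np.int64(133), np.int64(86))]
194 [(np.int64(15), np.int64(129), np.int64(85)), (np.int64(15), np.int64(130), np.int64(86)), (np.int64(15), np.int64(133), np.int64(86))]
197 [(np.int64(109), np.int64(108), np.int64(80)), (np.int64(109), np.int64(107), np.int64(79)), (np.int64(109), np.int64(108), np.int64(80))]
```

```bash
python3 - <<'E'
from h import *
from scipy.spatial.transform import Rotation as R
from workcell import state
st=state();Rt=R.from_euler("xyz",st["ee_rot"],degrees=True);p0=st["eef_pos"]
c=load("wr4.npz")
for uv,z in (((252,169.2),.2037),((252,196.3),.2837),((252.5,152.3),.14)):
    print(uv,z,Rt.inv().apply(fish(c,[uv],z)-p0).round(4))
E
```

```text
(252, 169.2) 0.2037 [[ 1.770e-02 -1.000e-04  1.074e-01]]
(252, 196.3) 0.2837 [[0.0194 0.     0.0274]]
(252.5, 152.3) 0.14 [[0.0216 0.0004 0.1711]]
```

Emit:
{"op": "move_arm", "data": {
  "rows": [
    {"dx": 0.0015, "dy": 0.0003, "dz": 0, "ax": 0, "ay": 0.8, "az": 0, "gripper": 0},
    {"dx": 0, "dy": 0, "dz": 0.02, "ax": 0, "ay": 0, "az": 0, "gripper": 0},
    {"dx": 0, "dy": 0, "dz": 0.02, "ax": 0, "ay": 0, "az": 0, "gripper": 0},
    {"dx": 0, "dy": 0, "dz": 0.01, "ax": 0, "ay": 0, "az": 0, "gripper": 0},
    {"dx": 0, "dy": 0, "dz": 0, "ax": 0, "ay": 0, "az": 0, "gripper": 0},
    {"dx": 0, "dy": 0, "dz": 0, "ax": 0, "ay": 0, "az": 0, "gripper": 0},
    {"dx": 0, "dy": 0, "dz": 0, "ax": 0, "ay": 0, "az": 0, "gripper": 0}
  ]
}}

```text
time: 13.45
eef_pos: [0.5694, -0.2992, 0.2621]
ee_rot: [180.0, -0.9, -10.6]
wrist_force: [-0.4, 0.9, -1.1]
opening: 0.0099
gripper_force: 25.0
```

```bash
python3 - <<'E'
from h import *
from workcell import optics,state
from scipy.spatial.transform import Rotation as R
c=optics.capture("wrist");np.savez("wr5.npz",**c)
st=state();p0=st["eef_pos"];print(p0,st["ee_rot"]);Rz=R.from_euler("xyz",[180,0,-10.6],degrees=True)
I=c["pixels"].astype(int);hsv=cv2.cvtColor(c["pixels"],cv2.COLOR_RGB2HSV).astype(int);H,S,V=[hsv[...,i] for i in range(3)]
yy,xx=np.mgrid[:384,:512]
m=(H>22)&(H<34)&(S>180)&(V>150)&(abs(xx-252)<90)&(yy<250);y,x=np.nonzero(m)
t=Rz.inv().apply(fish(c,np.c_[x,y],.14)-p0)[:,:2].astype(np.float32);print(cv2.minAreaRect(t),y.min(),y.max())
col=hsv[110:220,250:255].mean(1).round().astype(int)
ch=[(110+i,tuple(col[i]),tuple(col[i+1])) for i in range(109) if abs(col[i+1]-col[i]).max()>20];print(*ch,sep="\n")
E
```

```text
[ 0.56931751 -0.29921963  0.26208729] [179.96163366  -0.87325745 -10.62886694]
((0.0029709190130233765, -0.00034561753273010254), (0.1305016726255417, 0.1408231109380722), 89.9598159790039) 108 249
(164, (np.int64(23), np.int64(242), np.int64(190)), (np.int64(23), np.int64(210), np.int64(159)))
(165, (np.int64(23), np.int64(210), np.int64(159)), (np.int64(25), np.int64(72), np.int64(120)))
(166, (np.int64(25), np.int64(72), np.int64(120)), (np.int64(91), np.int64(15), np.int64(107)))
(168, (np.int64(88), np.int64(15), np.int64(107)), (np.int64(18), np.int64(26), np.int64(94)))
(169, (np.int64(18), np.int64(26), np.int64(94)), (np.int64(16), np.int64(130), np.int64(87)))
(195, (np.int64(16), np.int64(131), np.int64(86)), (np.int64(11), np.int64(59), np.int64(73)))
(196, (np.int64(11), np.int64(59), np.int64(73)), (np.int64(109), np.int64(109), np.int64(79)))
(197, (np.int64(109), np.int64(109), np.int64(79)), (np.int64(107), np.int64(176), np.int64(89)))
```

```bash
python3 - <<'E'
from h import *
from workcell import state
from scipy.spatial.transform import Rotation as R
c=load("wr5.npz");p0=state()["eef_pos"];Rz=R.from_euler("xyz",[180,0,-10.6],degrees=True)
for uv,z in (((252,168.6),.155),((252,195.7),.235),((252,165.2),.14),((252,107.5),.14)):
    print(uv,z,Rz.inv().apply(fish(c,[uv],z)-p0).round(4))
E
```

```text
(252, 168.6) 0.155 [[2.000e-02 1.000e-04 1.071e-01]]
(252, 195.7) 0.235 [[0.0202 0.0002 0.0271]]
(252, 165.2) 0.14 [[2.000e-02 1.000e-04 1.221e-01]]
(252, 107.5) 0.14 [[0.0731 0.0002 0.1221]]
```

Emit:
{"op": "move_arm", "data": {
  "rows": [
    {"dx": -0.0014, "dy": 0, "dz": 0, "ax": 0, "ay": 0, "az": 0, "gripper": 0},
    {"dx": 0, "dy": 0, "dz": 0, "ax": 0, "ay": 0, "az": 0, "gripper": 0},
    {"dx": -0.0001, "dy": 0, "dz": 0.006, "ax": 0, "ay": 0, "az": 0, "gripper": 0},
    {"dx": -0.0001, "dy": 0, "dz": 0.006, "ax": 0, "ay": 0, "az": 0, "gripper": 0},
    {"dx": -0.0001, "dy": 0, "dz": 0.006, "ax": 0, "ay": 0, "az": 0, "gripper": 0},
    {"dx": -0.0001, "dy": 0, "dz": 0.006, "ax": 0, "ay": 0, "az": 0, "gripper": 0},
    {"dx": 0, "dy": 0, "dz": 0, "ax": 0, "ay": 0, "az": 0, "gripper": 0}
  ]
}}

```text
time: 14.38
eef_pos: [0.5672, -0.2985, 0.2363]
ee_rot: [-180.0, -0.7, -10.6]
wrist_force: [0.1, 0.3, -0.4]
opening: 0.0097
gripper_force: 25.0
```

There is no contact force and the slat's foot is about 11 mm into the slot, so I'll carry on down.

Emit:
{"op": "move_arm", "data": {
  "rows": [
    {"dx": -0.0001, "dy": 0, "dz": 0.008, "ax": 0, "ay": 0, "az": 0, "gripper": 0},
    {"dx": -0.0001, "dy": 0, "dz": 0.008, "ax": 0, "ay": 0, "az": 0, "gripper": 0},
    {"dx": -0.0001, "dy": 0, "dz": 0.008, "ax": 0, "ay": 0, "az": 0, "gripper": 0},
    {"dx": 0, "dy": 0, "dz": 0, "ax": 0, "ay": 0, "az": 0, "gripper": 0}
  ]
}}

```text
time: 14.88
eef_pos: [0.5671, -0.2983, 0.212]
ee_rot: [-179.9, -0.7, -10.6]
wrist_force: [0.3, 0.7, -0.2]
opening: 0.0099
gripper_force: 25.0
```

Emit:
{"op": "move_arm", "data": {
  "rows": [
    {"dx": -0.0001, "dy": 0, "dz": 0.008, "ax": 0, "ay": 0, "az": 0, "gripper": 0},
    {"dx": -0.0001, "dy": 0, "dz": 0.008, "ax": 0, "ay": 0, "az": 0, "gripper": 0},
    {"dx": -0.0001, "dy": 0, "dz": 0.008, "ax": 0, "ay": 0, "az": 0, "gripper": 0},
    {"dx": -0.0001, "dy": 0, "dz": 0.008, "ax": 0, "ay": 0, "az": 0, "gripper": 0},
    {"dx": -0.0001, "dy": 0, "dz": 0.008, "ax": 0, "ay": 0, "az": 0, "gripper": 0},
    {"dx": 0, "dy": 0, "dz": 0.005, "ax": 0, "ay": 0, "az": 0, "gripper": 0},
    {"dx": 0, "dy": 0, "dz": 0, "ax": 0, "ay": 0, "az": 0, "gripper": 0},
    {"dx": 0, "dy": 0, "dz": 0, "ax": 0, "ay": 0, "az": 0, "gripper": 0},
    {"dx": 0, "dy": 0, "dz": 0, "ax": 0, "ay": 0, "az": 0, "gripper": 0},
    {"dx": 0, "dy": 0, "dz": 0, "ax": 0, "ay": 0, "az": 0, "gripper": 0}
  ]
}}

```text
time: 16.12
eef_pos: [0.5678, -0.2988, 0.1685]
ee_rot: [180.0, -0.8, -10.6]
wrist_force: [-0.9, 0.2, -1.1]
opening: 0.01
gripper_force: 25.0
```

```bash
python3 - <<'E'
from h import *
from workcell import optics
c=optics.capture("wrist");s=optics.capture("scene")
a=cv2.resize(c["pixels"][130:330,140:370,::-1],(460,400),interpolation=2)
b=cv2.resize(s["pixels"][110:270,110:220,::-1],(275,400),interpolation=2)
cv2.imwrite("pics/wr6.png",np.hstack([a,b]))
E
```

```text
(no output)
```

View pics/wr6.png

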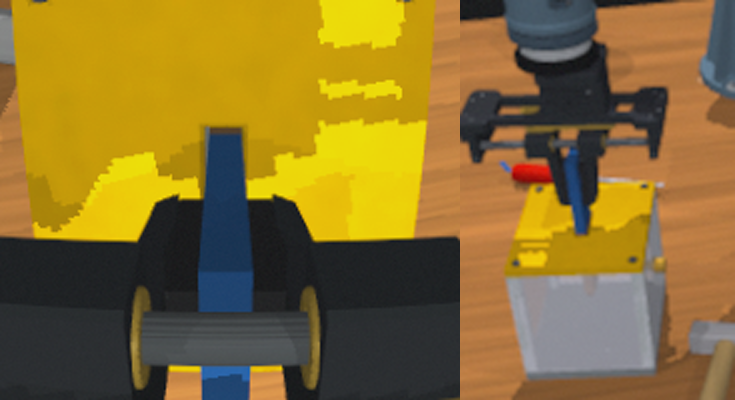

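The slat stands in the slot: its blue/bare boundary is at the lid, (225,130) in the wrist crop. The bare half is inside, only blue shows above, and the contact force is about zero. It is held at 25 N, so I'm handing in.

```bash
python3 -c "
from workcell import arm
print(arm.hand_in())"
```

```text
the job is handed in; nothing more can be done
None
```

I've handed the job in: the lever is over the green mark, and the slat is held upright in the right-hand box's slot, with its bare half inside and almost no contact force; the hand-in call returned no verdict.

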